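# Strip a mould slide from under its gibs

### The job

The screws are already out of this mould slide. Shift the divider of the parts tray so that the two bronze gibs fit lengthways, side by side, in one bay, and lay them there; then lift the steel slide out of the mould plate and set it on its foot in the tray's other bay. Last, put each gib back in the very place on the plate that it came from, flat and in line with the plate, keeping every part upright all the way.

Things in the scene. Friction and masses are not known exactly. Their poses are not given: they have to be found in the camera images.
- slide_plate: Dark steel plate fixed on the bench, 136 (x) x 152 (y) x 26 mm high; origin: centre of its underside. An open slideway, y = -45 to 45 mm, runs along its x, its floor 14 mm above the bench. A flat shoulder, top 26 mm above the bench, lies on each side. On each sits one gib (either one), length along the plate's x, centre at x = 0, y = +52 or -52 mm. Brass nipples at the -x end.
- gib_long_mid (a point): Centre of the long gib, half-way up: plain bronze bar 118 (x) x 24 (y) x 34 mm high, up to 0.6 kg, loose, gripped across its 24 mm. On the plate its inner 5 mm overhang the slideway and the slide's wing, with 26 mm of room between it and the slide's block.
- gib_short_mid (a point): Centre of the short gib, half-way up: plain bronze bar 88 (x) x 24 (y) x 34 mm high, up to 0.5 kg, loose, gripped across its 24 mm; sits on the plate as the long one does, on the other side.
- slide_mid (a point): Centre of the steel slide, 25 mm above its underside (50 mm high), up to 0.6 kg, loose. Foot 54 (x) x 88 (y) x 11.5 mm, its wings under the gibs; on it a block to grip, 28 mm across y, x = -15 to 19 mm, from 11.5 to 50 mm up. A round nose on the block points to -x, inside the foot's outline. Starts in the slideway, turned as the plate, within 6 mm of its centre.
- parts_tray: Low aluminium tray fixed on the bench; origin: centre of its underside. Inside 210 (x) x 116 (y) mm, floor 3 mm above the bench, walls 3 mm thick, rims 15 mm above the bench. A divider stands across it, along y, and makes two bays along x. On the bench to the right of the work (y below -0.1 m) stands a desk fan, about 0.4 m high: pass well over or clear of it.
- divider (a joint): Place of the divider along the tray's x, in m: 0 is the middle, stops at -0.034 and 0.034. Starts within 0.009 of 0 and stays where left (1.5 N to slide it). It is 3 mm thick: each bay is 103.5 mm long at 0; the -x bay grows with the value. Neither bay takes the long gib lengthways until it is shifted 0.016 or more; either way will do.
- divider_grip (a point): Centre of the black grip bar on the divider: 10 mm thick (tray's x), 50 mm long (tray's y), 16 mm high, top 38.5 mm above the bench. Pinch it across the 10 mm from above and push it along the tray's x.
Mind the look-alikes: they are no part of the job. Leave any purple look-alike of the part that bears gib_short_mid alone.

How it is judged (in metres and radians):
On the way, in this order (a step that is already met when the one before it is completed fails the run):
1. the divider is shifted at least 16 mm from the middle of the tray ((value of joint divider above 0.016 m or value of joint divider below -0.016 m)), for 0.2 s.
2. both gibs lie flat on the tray floor, lengthways (within 0.2 rad) (x of gib_long_mid in the frame of parts_tray between -0.105 and 0.105 m and y of gib_long_mid in the frame of parts_tray between -0.058 and 0.058 m and z of gib_long_mid in the frame of parts_tray between 0.015 and 0.025 m and angle between each of gib_long_mid, gib_short_mid's own z axis and vertical below 0.12 rad and angle between the x axis of each of gib_long_mid, gib_short_mid and the x axis of parts_tray, either way round below 0.2 rad and x of gib_short_mid in the frame of parts_tray between -0.105 and 0.105 m and y of gib_short_mid in the frame of parts_tray between -0.058 and 0.058 m and z of gib_short_mid in the frame of parts_tray between 0.015 and 0.025 m), for 0.2 s.
3. the slide stands on its foot on the tray floor, both gibs still lying in the tray (all of step 2 and x of slide_mid in the frame of parts_tray between -0.105 and 0.105 m and y of slide_mid in the frame of parts_tray between -0.058 and 0.058 m and z of slide_mid in the frame of parts_tray between 0.023 and 0.033 m and angle between slide_mid's own z axis and vertical below 0.12 rad), for 0.2 s.
At the end, for the whole second after the job is handed in: the slide stands upright on the tray floor inside the tray, the divider still at least 16 mm off the middle; each gib is within 12 mm of where it was at the start, flat (0.08 rad) and in line with the plate (0.15 rad); all at rest (x of slide_mid in the frame of parts_tray between -0.105 and 0.105 m and y of slide_mid in the frame of parts_tray between -0.058 and 0.058 m and z of slide_mid in the frame of parts_tray between 0.023 and 0.033 m and angle between slide_mid's own z axis and vertical below 0.12 rad and distance of each of gib_long_mid, gib_short_mid from where it was at the start of the episode below 0.012 m and angle between each of gib_long_mid, gib_short_mid's own z axis and vertical below 0.08 rad and angle between the x axis of each of gib_long_mid, gib_short_mid and the x axis of slide_plate, either way round below 0.15 rad and (value of joint divider above 0.016 m or value of joint divider below -0.016 m) and linear speed of each of gib_long, gib_short, slide below 0.02 m/s); the robot touches nothing.
It fails at once if a gib or the slide is tipped by more than 0.6 rad (angle between any of gib_long_mid, gib_short_mid, slide_mid's own z axis and vertical above 0.6 rad).
It also fails if it takes over 120 s, if anything falls off the work surface, if the arm or the gripper's body presses on something with over 40 N, if the wrist force passes 120 N, or if a joint passes its speed limit or range.

### The arm

A 6-joint arm with a two-finger parallel gripper is mounted at the origin on the work surface; the furniture and walls round the work are solid. World frame = base frame: x ahead of the robot, y to its left, z up, the work surface at z = 0. Lengths are in mm, angles in rad, forces in N, time in s.
With the tool pointing down it reaches from about 300 to 775 mm from the base axis. Payload 14.6 kg.
Tool frame: the origin (TCP) lies at the very end of the fingers, on their centre line; the grasp point (between the pads) lies 19 mm behind it; z points along the fingers, y is the line along which they close (so a half turn about z gives the same grasp; the last joint's range is limited). The gripper opens to 94 mm and grips with 3 to 60 N. Pads are 16 mm wide; open, the fingers measure 119 mm over their backs; the gripper's body (75 mm by 177 mm) begins 78 mm behind the grasp point.
Start: joints at [1.17, 0.3, 1.521, -0, 1.321, -0.067], TCP at [180.197, 519.633, 205.446] pointing down, gripper open.
Joint ranges: [-3.03, 3.03], [-0.79, 2.21], [0.23, 2.52], [-1.04, 4.18], [0, 3.07], [-2.55, 2.55]. Speed limits (rad/s): [2.22, 2.22, 2.57, 3.14, 3.14, 3.14].

### API

Orientations are given as [roll, pitch, yaw] about the fixed x, y, z axes, in that order (R = Rz(yaw) Ry(pitch) Rx(roll)).
In Python, from cell import manip, camera, get_calibration gives the robot as it stands. The module is installed in compiled form; this text tells all that it offers.
- The arm moves only by the tool jog_arm, never from a script. Its argument "plan" is one flat list of numbers, 6 for each row, row after row: the shift along the world's x, y, z in m, then the turn, a rotation vector about the world's x, y, z in degrees. A call has 1 to 20 rows; each row is the pose to reach, as a shift and turn from the pose commanded when the call began; what a row does not reach only later rows make up. A row lasts 1/10 s, in which the tool goes at most 50 mm and 8.59 degrees, less where a joint would pass 70% of its speed; a pose out of reach is approached as far as the arm can. A call with a gripper value outside its range is refused whole. "claw" is the finger opening in m, from 0 to 0.094, set as the call begins (left out, the last holds). The fingers move at their own pace and stop on an object; "force" is the grip in N (left out, the last holds). Time passes only in rows, so rows that repeat a pose let the fingers close. It gives the time, the measured TCP pose, the force, the opening and the grip force at its end, in the units of the state.
- manip.read_state(): the state, without advancing time (a new reading comes with each control period).
- camera(name): name is "scene" or "side" or "wrist"; returns (picture, depth): 400x640x3 uint8, red, green, blue; 400x640 float32, mm along the optical axis (not along the pixel's ray), 0 where there is no reading.
- get_calibration(name): a dict with "fx", "fy", "cx", "cy" (pixels), "k1" (the pictures are not rectified: a ray, as slopes to the right and down, at radius r is drawn at 1 + k1 r^2 times it, then the intrinsics apply), "origin" and "attitude" of the camera in the world. Camera axes: x right, y down, z forward; pixel columns grow to the right and rows downward; lengths in mm; the calibration is good to about 2 mm. A picture is of the moment at which its call begins: read the wrist's pose just before it. get_calibration takes no time and is no camera call; for the wrist camera it gives the pose at the moment of the call.
- manip.sign_off(): hands the job in; it is judged then, once.
The state is a dict: "clock": time; "joints": joint angles; "qd": joint speeds; "effort": joint torques, N m; "eef_pos": TCP position; "eef_rot": TCP orientation; "wrist_force": force on the tool from outside, world axes, zero at the start; "moment": the same for the moment, N m; "finger_gap": finger opening in mm; "finger_force": force on a finger pad.
Only numpy, scipy, OpenCV 4.12 (cv2) and the standard library are available. Lean on these libraries where they do the work, as an engineer would, in place of code of your own. Each camera call takes 0.05 s, during which the arm holds its last target. There are 200 camera calls.

## Working session

There is one attempt and no reset: what is moved stays moved. The work goes in short steps, Python scripts to look and compute and a tool call to move; the robot and the scene stay as the last step left them, time stands still between calls to the robot, and variables do not carry over. Pictures are saved under pics/ and viewed, at most 14 in all, crops included, and the job is handed in when it is done.

Besides the shell and the picture viewer there is one more tool, called after "Emit:" as name(argument=value, ...), one argument or row to a line, values as JSON. jog_arm: Moves the arm, as the interface text tells. Its arguments: {"type":"object","properties":{"plan":{"type":"array"},"claw":{"type":"number"},"force":{"type":"number"}},"required":["plan"]}

```bash
mkdir -p pics; cat > h.py <<'E'
import numpy as np,cv2
from cell import manip,camera,get_calibration
from scipy.spatial.transform import Rotation as R
def grab(n,f):
    c=get_calibration(n);p,d=camera(n)
    cv2.imwrite(f'pics/{f}.png',p[:,:,::-1]);np.savez(f'pics/{f}.npz',p=p,d=d,c=c)
    return p,d,c
def load(f):
    z=np.load(f'pics/{f}.npz',allow_pickle=True);return z['p'],z['d'],z['c'].item()
def rot(c):
    a=np.array(c['attitude'],float)
    return a if a.shape==(3,3) else R.from_euler('xyz',a).as_matrix()
def cloud(d,c):
    v,u=np.mgrid[:d.shape[0],:d.shape[1]]
    K=np.array([[c['fx'],0,c['cx']],[0,c['fy'],c['cy']],[0,0,1.]])
    n=cv2.undistortPoints(np.stack([u.ravel(),v.ravel()],1).astype(float)[:,None],K,np.array([c['k1'],0,0,0.]))[:,0]
    r=np.c_[n,np.ones(len(n))]*d.ravel()[:,None]
    return (r@rot(c).T+np.array(c['origin'])).reshape(*d.shape,3)
E
python3 - <<'E'
from h import *
for n in('scene','side','wrist'):
    p,d,c=grab(n,n+'0');print(n,c,np.median(d))
print(manip.read_state())
E
```

```text
scene {'fx': 361.35813285361166, 'fy': 361.35813285361166, 'cx': 318.0851688355126, 'cy': 199.5587109338556, 'k1': -0.027579705366820563, 'origin': array([-271.93519421, -547.64305271,  478.22122299]), 'attitude': array([-2.04335127e+00, -1.72649123e-03, -9.63483523e-01])} 976.1454
side {'fx': 492.4591589013772, 'fy': 492.4591589013772, 'cx': 315.12576249351497, 'cy': 200.74874015306358, 'k1': -0.09540535115780738, 'origin': array([ -282.45344557, -1059.1458907 ,   756.18784706]), 'attitude': array([-2.06814294, -0.00551545, -0.60393239])} 1375.7087
wrist {'fx': 347.03959628984927, 'fy': 347.03959628984927, 'cx': 322.4743344469549, 'cy': 200.48945459322067, 'k1': -0.04256497120366762, 'origin': array([113.71917118, 541.74764313, 385.01377723]), 'attitude': array([2.89766020e+00, 7.37826276e-04, 1.23573569e+00])} 730.5058
{'clock': 0.15, 'joints': array([ 1.17040679e+00,  3.00367977e-01,  1.52138135e+00, -2.09772931e-05,
        1.32070768e+00, -6.66196540e-02]), 'qd': array([ 0.0004101 , -0.00181281, -0.00132428, -0.0018778 ,  0.00074879,
        0.00120741]), 'effort': array([ 1.66296697e-03, -5.31961906e+01, -3.52820671e+01,  7.08378246e-02,
        2.36353534e-02, -3.13838427e-05]), 'eef_pos': array([180.13184621, 519.47531389, 205.02739297]), 'eef_rot': array([-3.14072886e+00, -3.72653194e-05,  2.80782796e+00]), 'wrist_force': array([ 0.18785131, -0.35547105,  0.43407484]), 'moment': array([ 0.02970333,  0.01539924, -0.009007  ]), 'finger_force': 0.0, 'finger_gap': 94.14614842712885}
```

View pics/scene0.png

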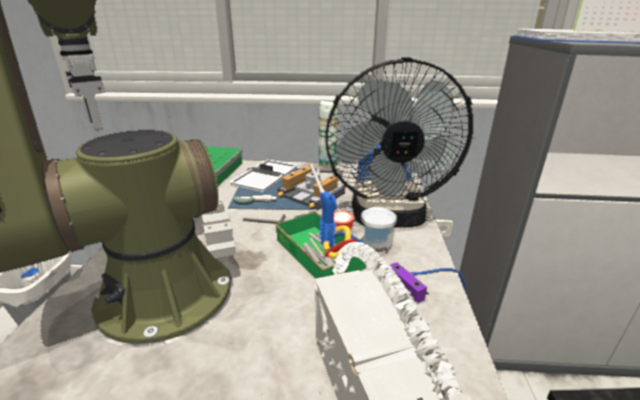

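View pics/side0.png

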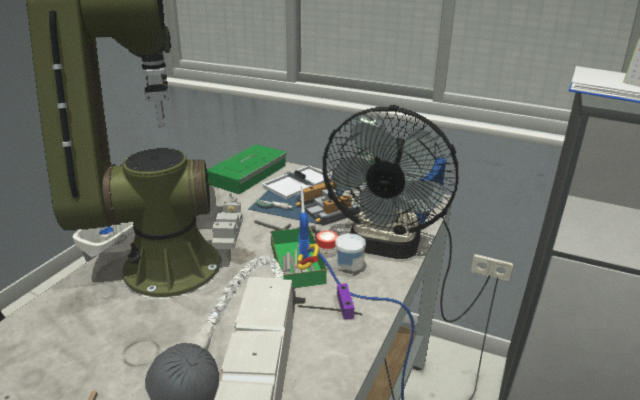

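View pics/wrist0.png

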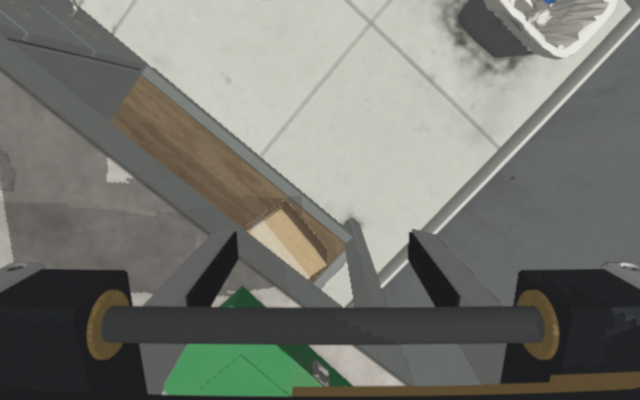

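The scene view shows the plate with bronze gibs near (310,185), the aluminium tray near (265,175) and a purple look-alike at (408,282). The wrist sees only the floor and bench edge. Next: cloud positions and a wrist view over the work.

```bash
python3 - <<'E'
from h import *
for f,pts in(('scene0',[(298,178),(325,186),(262,175),(250,200),(310,195),(408,282),(375,235),(400,60)]),('side0',[(313,192),(335,205),(290,185),(275,205),(325,210),(347,300)])):
    p,d,c=load(f);P=cloud(d,c)
    for u,v in pts: print(f,u,v,np.round(P[v,u]))
E
```

```text
scene0 298 178 [498.  59.  49.]
scene0 325 186 [489. -43.  54.]
scene0 262 175 [529. 235.   5.]
scene0 250 200 [360. 123.  16.]
scene0 310 195 [484.   5.  14.]
scene0 408 282 [ 258. -384.   35.]
scene0 375 235 [ 368. -260.   36.]
scene0 400 60 [ 497. -226.  395.]
side0 313 192 [485.  58.  51.]
side0 335 205 [491. -48.  52.]
side0 290 185 [504. 225.   1.]
side0 275 205 [380. 113.  12.]
side0 325 210 [467. -31.  35.]
side0 347 300 [ 269. -393.   36.]
```

```bash
python3 - <<'E'
from h import *
p,d,c=load('side0')
cv2.imwrite('pics/sidecrop.png',cv2.resize(p[130:290,190:390,::-1],None,fx=4,fy=3.7,interpolation=cv2.INTER_CUBIC)[:600])
E
```

```text
(no output)
```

View pics/sidecrop.png

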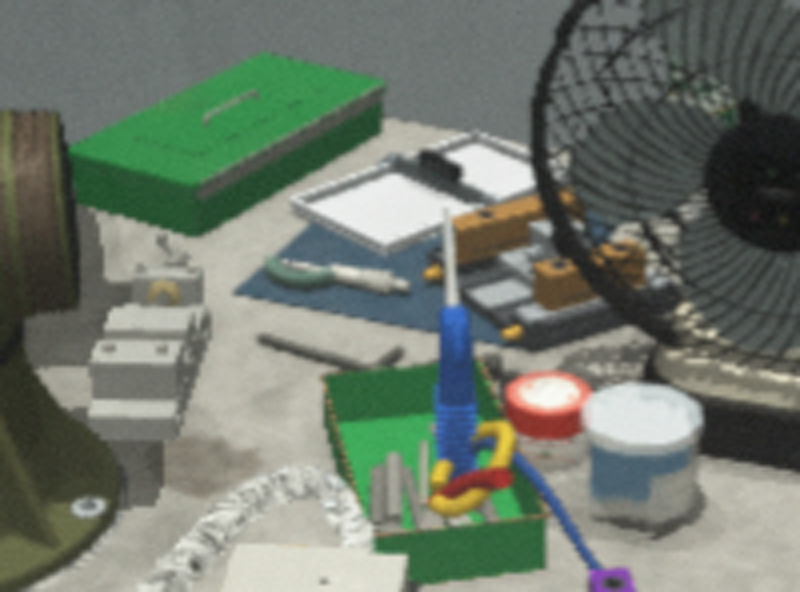

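Side view crop: tray with divider (grip near (440,165) in the crop); the long gib on the far-left shoulder (515,225), the short gib on the right shoulder (590,275), slide between them, and brass nipples at the robot-side end. Going to an overview pose.

Emit:
jog_arm(
  plan=[0.14,-0.13,0.06,0,0,6,0.28,-0.26,0.12,0,0,12,0.42,-0.4,0.165,0,0,19,0.42,-0.4,0.165,0,0,19,0.42,-0.4,0.165,0,0,19,0.42,-0.4,0.165,0,0,19,0.42,-0.4,0.165,0,0,19,0.42,-0.4,0.165,0,0,19,0.42,-0.4,0.165,0,0,19,0.42,-0.4,0.165,0,0,19,0.42,-0.4,0.165,0,0,19,0.42,-0.4,0.165,0,0,19,0.42,-0.4,0.165,0,0,19,0.42,-0.4,0.165,0,0,19,0.42,-0.4,0.165,0,0,19],
)

```text
clock: 1.65
eef_pos: [599.6, 120.4, 370.0]
eef_rot: [3.142, -0.001, 3.14]
wrist_force: [0.3, -0.2, 0.4]
finger_gap: 93.8
finger_force: 0.0
```

```bash
python3 - <<'E'
from h import *
p,d,c=grab('wrist','w1');s=manip.read_state();print(s['clock'],s['eef_pos'],s['eef_rot'],s['joints'],c['origin'])
E
```

```text
1.7 [599.45103768 120.67047043 370.3017767 ] [ 3.14151601e+00 -4.34131022e-04  3.14074223e+00] [ 1.38695418e-01  3.91792853e-01  1.02622279e+00  1.37899503e-04
  1.72399626e+00 -1.43122945e+00] [529.42748526 119.71422773 550.1470165 ]
```

View pics/w1.png

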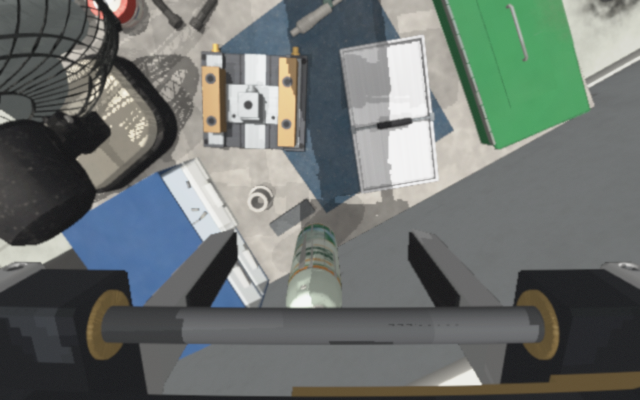

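Overview: plate around (255,100), gibs at (213,105) and (290,90), slide block at (247,103); tray corners about (340,48), (425,37), (437,183), (362,192), black grip at (395,123). A bottle stands at (315,265). Measure by colour and depth.

```bash
cat > meas.py <<'E'
from h import *
import sys
def rect(pts):
    (cx,cy),(w,h),a=cv2.minAreaRect(pts.astype(np.float32))
    if w<h: w,h,a=h,w,a-90
    return np.round([cx,cy,w,h,(a+90)%180-90],1)
def blobs(p,P,m,name,mn=60):
    n,l,st,ce=cv2.connectedComponentsWithStats(m.astype(np.uint8),connectivity=4)
    for i in range(1,n):
        if st[i,4]>mn:
            q=P[l==i];print(name,'px',np.round(ce[i]),'n',st[i,4],'rect',rect(q[:,:2]),'z',np.round(np.percentile(q[:,2],[5,50,95]),1))
def run(f):
    p,d,c=load(f);P=cloud(d,c);z=P[:,:,2]
    hsv=cv2.cvtColor(p,cv2.COLOR_RGB2HSV).astype(int)
    area=(d>0)&(P[:,:,0]<680)&(P[:,:,1]>-140)
    br=(hsv[:,:,0]>8)&(hsv[:,:,0]<25)&(hsv[:,:,1]>90)
    blobs(p,P,area&(z>54)&(z<66)&(P[:,:,1]<350),'z60',60)
    blobs(p,P,area&(z>30)&(z<45)&(P[:,:,1]>120)&(hsv[:,:,2]<70),'grip',15)
    blobs(p,P,area&(z>11)&(z<18)&(P[:,:,1]>120)&(P[:,:,1]<350),'rim',60)
    blobs(p,P,area&br&(z<66)&(z>20),'bronze',30)
    return p,P
if __name__=='__main__': run(sys.argv[1])
E
python3 meas.py w1
python3 - <<'E'
from h import *
p,d,c=load('w1');P=cloud(d,c)
for u,v in[(315,250),(315,230),(260,195),(185,185),(247,103),(255,75),(270,118),(213,105),(290,95),(340,48),(424,38),(437,180),(361,191),(394,124),(395,80),(390,160),(295,215)]: print(u,v,np.round(P[v,u],1))
E
```

```text
z60 px [476.  41.] n 3400 rect [448.6 342.9 170.7  64.4  23.7] z [55.6 57.2 59.3]
z60 px [287. 101.] n 1585 rect [513.4  70.6 118.   24.4  -2.8] z [58.6 60.3 61.7]
z60 px [211.  99.] n 1226 rect [508.3 -32.7  87.6  25.2  -2. ] z [58.1 60.2 61.8]
z60 px [249. 106.] n 531 rect [517.1  18.5  35.9  27.9  -3.2] z [55.9 64.5 65.8]
z60 px [146. 124.] n 355 rect [ 540.2 -129.5   78.8   20.8    0. ] z [54.8 60.7 65.7]
grip px [393. 124.] n 155 rect [541.3 223.1  46.9   8.  -79.4] z [37.6 39.2 40.6]
rim px [329.   5.] n 140 rect [381.4 133.9  25.5  21.2  89.9] z [12.4 15.6 17.8]
rim px [451.  47.] n 194 rect [435.7 308.8 144.8   2.5  23.8] z [11.7 14.3 17.4]
rim px [386.  67.] n 771 rect [480.7 214.3 123.8 110.9 -80.6] z [13.7 15.7 17.3]
rim px [398. 167.] n 578 rect [594.6 233.2 123.3  94.  -80.5] z [13.4 15.5 17.3]
bronze px [290. 108.] n 611 rect [513.6  71.3 116.8  23.   -2.7] z [55.7 60.1 61.7]
bronze px [214. 100.] n 1118 rect [508.8 -32.2  85.1  24.4  -2.3] z [42.9 59.9 61.6]
315 250 [702.3 109.6 123.7]
315 230 [701.9 108.   43.4]
260 195 [647.6  25.   38.5]
185 185 [625.7 -75.9  68.7]
247 103 [513.6  17.8  64.8]
255 75 [472.2  21.   14.7]
270 118 [534.   42.5  25.3]
213 105 [515.7 -30.3  59.6]
290 95 [503.3  75.9  60.2]
340 48 [433.3 146.2   2.1]
424 38 [421.7 266.3  16. ]
437 180 [629.5 299.9  15.2]
361 191 [647.2 180.6  14.1]
394 124 [542.8 223.2  39.4]
395 80 [478.8 229.    4.5]
390 160 [599.4 226.4   4.2]
295 215 [687.1  75.2  11.8]
```

```bash
python3 - <<'E'
from h import *
p,d,c=load('w1')
cv2.imwrite('pics/w1c.png',cv2.resize(p[25:205,190:450,::-1],None,fx=3,fy=3,interpolation=cv2.INTER_CUBIC))
E
```

```text
(no output)
```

View pics/w1c.png

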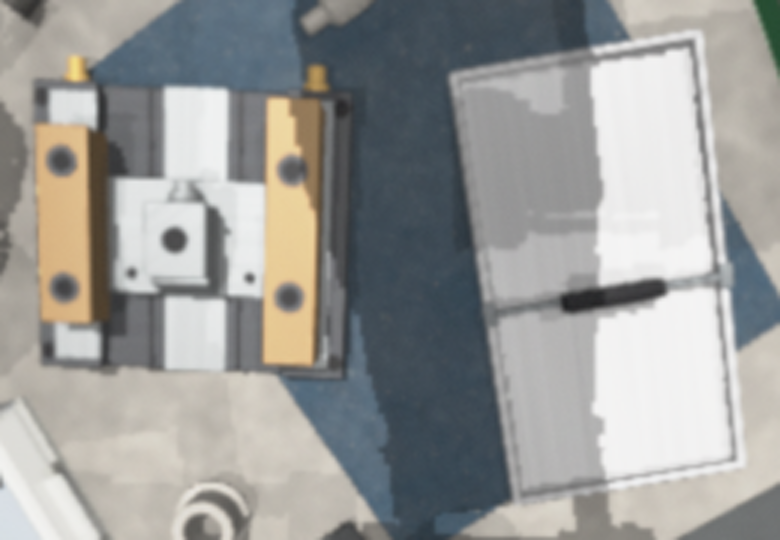

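Crop: the long gib is right (295,230), the short gib left (65,225), slide block (177,240), and the grip bar (613,295); all as described, no purple part here. Now the tray frame and the clearance to the fan.

```bash
python3 - <<'E'
from h import *
from meas import rect
p,d,c=load('w1');P=cloud(d,c);z=P[:,:,2]
m=(d>0)&(z>11)&(z<19)&(P[:,:,1]>150-0.17*(0))&(P[:,:,0]>405)&(P[:,:,0]<660)
v,u=np.mgrid[:400,:640]
m&=(u>335)&(u<440)&(v>35)&(v<195)&(P[:,:,1]>120)
print('tray outer',rect(P[m][:,:2]), m.sum())
# robust: per-side lines
q=P[m][:,:2];a=np.radians(9.6)
for a in np.radians([9,9.6,10.2]):
    A=np.array([[np.cos(a),np.sin(a)],[-np.sin(a),np.cos(a)]]);r=q@A.T
    print(np.degrees(a),np.percentile(r,[0,1,99,100],axis=0).round(1).T.tolist(), 'mid',(((r.min(0)+r.max(0))/2)@A).round(1))
for f in('w1','scene0','side0'):
    p,d,c=load(f);P=cloud(d,c).reshape(-1,3);P=P[(d.ravel()>0)]
    for lo,hi in((70,120),(120,200),(200,420)):
        s=(P[:,0]>380)&(P[:,0]<620)&(P[:,1]<-55)&(P[:,1]>-300)&(P[:,2]>lo)&(P[:,2]<hi)
        if s.sum()>20: k=np.sort(P[s][:,1])[-10];print(f,lo,hi,s.sum(),'max y',k,P[s][np.abs(P[s][:,1]-k)<2].mean(0).round())
E
```

```text
tray outer [533.5 223.  218.  123.8   9.3] 1309
9.0 [[452.6, 453.4, 670.3, 671.1], [74.5, 75.1, 198.3, 199.2]] mid [533.5 223.1]
9.6 [[454.2, 454.8, 671.5, 672.2], [68.9, 69.5, 192.3, 193.2]] mid [533.4 223.1]
10.2 [[455.1, 456.0, 672.9, 673.9], [62.5, 63.0, 187.1, 188.3]] mid [533.4 223.4]
w1 70 120 2416 max y -68.24452008688613 [599. -68.  96.]
w1 120 200 6722 max y -74.53152525406574 [617. -75. 130.]
w1 200 420 11932 max y -100.3191800863795 [ 435. -101.  219.]
scene0 70 120 1233 max y -58.439228379524536 [590. -58.  78.]
scene0 120 200 2239 max y -104.60121013570836 [ 415. -105.  186.]
scene0 200 420 6497 max y -97.54024032551467 [416. -97. 263.]
side0 70 120 1061 max y -63.73241281662422 [589. -64. 102.]
side0 120 200 1784 max y -102.62445694617213 [ 421. -102.  184.]
side0 200 420 4986 max y -99.40149255780773 [ 420. -100.  223.]
```

```bash
python3 - <<'E'
from h import *
S=[]
for f in('w1','scene0','side0'):
    p,d,c=load(f);P=cloud(d,c)
    ok=(d>0)&(cv2.erode(d,np.ones((3,3)))>cv2.dilate(d,np.ones((3,3)))-400)
    S.append(P[d>0])
for lo,hi in((70,110),(110,150),(150,200),(200,250),(250,320),(320,420)):
    o=[]
    for x0 in range(400,640,20):
        r=[]
        for P in S:
            s=(P[:,0]>x0)&(P[:,0]<x0+20)&(P[:,1]<-45)&(P[:,1]>-300)&(P[:,2]>lo)&(P[:,2]<hi)
            r.append(int(np.sort(P[s][:,1])[-5]) if s.sum()>5 else None)
        o.append((x0,r))
    print(lo,hi,o)
E
```

```text
70 110 [(400, [None, -243, -244]), (420, [-134, -142, -141]), (440, [-128, -138, -136]), (460, [-148, -150, -151]), (480, [-155, -164, -168]), (500, [-158, -165, -222]), (520, [-181, -241, -241]), (540, [-175, -255, -245]), (560, [-186, -254, -230]), (580, [-45, -55, -57]), (600, [-45, -79, -232]), (620, [-66, None, None])]
110 150 [(400, [-109, -116, -119]), (420, [-103, -115, -116]), (440, [-120, -124, -126]), (460, [-121, -133, -138]), (480, [-130, -134, -136]), (500, [-151, -153, -219]), (520, [-173, -237, -237]), (540, [-164, -291, -292]), (560, [-167, -230, None]), (580, [-46, None, None]), (600, [-45, -103, None]), (620, [-63, None, None])]
150 200 [(400, [-94, -104, -104]), (420, [-94, -105, -100]), (440, [-105, -131, -134]), (460, [-107, -156, -159]), (480, [-127, -187, -178]), (500, [-154, -165, -165]), (520, [-157, -164, -267]), (540, [-152, -174, -273]), (560, [-137, -294, -296]), (580, [-126, None, None]), (600, [-122, None, None]), (620, [-139, None, None])]
200 250 [(400, [None, -99, -99]), (420, [-100, -100, -100]), (440, [-101, -102, -109]), (460, [-103, -111, -112])
[... 182 characters left out ...]
 -295]), (620, [-121, None, None])]
250 320 [(400, [None, -95, -106]), (420, [-102, -100, -102]), (440, [-103, -107, -107]), (460, [-106, -110, -115]), (480, [-124, -127, -133]), (500, [None, -156, -178]), (520, [None, -250, -243]), (540, [-146, -163, -222]), (560, [-133, -243, -206]), (580, [-124, None, -183]), (600, [-121, None, -167]), (620, [-130, None, -160])]
320 420 [(400, [None, None, None]), (420, [None, -118, -123]), (440, [None, -128, -141]), (460, [None, -150, -153]), (480, [None, -169, -174]), (500, [None, -185, -172]), (520, [None, -201, -190]), (540, [None, -218, -216]), (560, [None, -233, -235]), (580, [None, None, None]), (600, [None, None, None]), (620, [None, None, None])]
```

```bash
python3 - <<'E'
from h import *
S={}
for f in('w1','scene0','side0'):
    p,d,c=load(f);P=cloud(d,c)
    hv=p.max(2)<110   # dark cage
    # neighbour agreement: at least 2 of 8 within 6 mm
    n=0
    for dy in(-1,0,1):
        for dx in(-1,0,1):
            if dx or dy: n=n+(np.linalg.norm(P-np.roll(P,(dy,dx),(0,1)),axis=2)<8)
    m=(d>0)&(n>=3)
    S[f]=P[m]
a=np.radians(-2.8);ex=np.array([np.cos(a),np.sin(a)]);ey=np.array([-np.sin(a),np.cos(a)])
for sh in(0,6,12,18,24):
    o=[]
    for lo,hi in((125,160),(160,200),(200,240),(240,300),(300,420)):
        r=[]
        for f,P in S.items():
            q=P[:,:2]-np.array([508.3,-32.7])-sh*ex
            x=q@ex;y=q@ey
            s=(abs(x)<40)&(y<-30)&(y>-250)&(P[:,2]>lo)&(P[:,2]<hi)
            r.append(int(np.sort(y[s])[-3]) if s.sum()>3 else None)
        o.append(r)
    print(sh,o)
E
```

```text
0 [[-87, -100, -104], [-82, -128, -129], [-80, -88, -134], [-76, -89, -133], [None, -94, -130]]
6 [[-87, -100, -104], [-87, -130, -135], [-84, -88, -135], [-84, -89, -134], [None, -94, -136]]
12 [[-92, -100, -104], [-90, -130, -144], [-86, -143, -135], [-88, -115, -144], [None, -94, -141]]
18 [[-100, -100, -104], [-96, -130, -149], [-96, -146, -135], [-93, -115, -152], [None, -152, -141]]
24 [[-102, -111, -108], [-102, -130, -184], [-94, -146, -135], [-99, -115, -159], [None, -157, -141]]
```

Plan: the divider goes +x to about +26 mm; the gibs go in the -x bay and the slide in the +x bay. First, pinch the divider grip (world 541, 223), tool turned -80.6°.

Emit:
jog_arm(
  plan=[-0.015,0.025,-0.04,0,0,-8,-0.03,0.05,-0.08,0,0,-16,-0.045,0.08,-0.12,0,0,-24,-0.058,0.102,-0.16,0,0,-32,-0.058,0.102,-0.2,0,0,-40,-0.058,0.102,-0.24,0,0,-48,-0.058,0.102,-0.26,0,0,-56,-0.058,0.102,-0.27,0,0,-64,-0.058,0.102,-0.27,0,0,-72,-0.058,0.102,-0.27,0,0,-80.5,-0.058,0.102,-0.27,0,0,-80.5,-0.058,0.102,-0.27,0,0,-80.5,-0.058,0.102,-0.31,0,0,-80.5,-0.058,0.102,-0.34,0,0,-80.5,-0.058,0.102,-0.355,0,0,-80.5,-0.058,0.102,-0.355,0,0,-80.5],
  claw=0.05,
  force=25,
)

```text
clock: 3.3
eef_pos: [541.2, 221.5, 14.0]
eef_rot: [-3.139, 0.0, 1.737]
wrist_force: [-0.5, 0.4, -0.2]
finger_gap: 50.0
finger_force: 0.0
```

Emit:
jog_arm(
  plan=[0,0,0,0,0,0,0,0,0,0,0,0,0,0,0,0,0,0,0,0,0,0,0,0,0,0,0,0,0,0,0,0,0,0,0,0,0,0,0,0,0,0],
  claw=0.005,
  force=25,
)

```text
clock: 4.0
eef_pos: [542.3, 221.7, 15.7]
eef_rot: [3.141, -0.0, 1.735]
wrist_force: [-0.8, -0.7, 3.3]
finger_gap: 9.8
finger_force: 25.0
```

Gripped at 9.8 mm. Slide it +19 mm along the tray's x.

Emit:
jog_arm(
  plan=[0.004,0.001,0,0,0,0,0.008,0.001,0,0,0,0,0.012,0.002,0,0,0,0,0.016,0.003,0,0,0,0,0.019,0.003,0,0,0,0,0.019,0.003,0,0,0,0,0.019,0.003,0,0,0,0,0.019,0.003,0,0,0,0,0.019,0.003,0,0,0,0],
)

```text
clock: 4.9
eef_pos: [561.5, 224.9, 15.7]
eef_rot: [3.141, -0.0, 1.734]
wrist_force: [1.0, 2.1, 4.9]
finger_gap: 9.5
finger_force: 25.0
```

Emit:
jog_arm(
  plan=[0,0,0,0,0,0,0,0,0,0,0,0,0,0,0,0,0,0,0,0,0,0,0,0,0,0,0.04,0,0,0,0,0,0.08,0,0,0,0,0,0.08,0,0,0],
  claw=0.036,
)

```text
clock: 5.6
eef_pos: [563.4, 225.4, 100.9]
eef_rot: [3.134, -0.001, 1.734]
wrist_force: [-0.1, 0.4, 0.4]
finger_gap: 35.9
finger_force: 0.0
```

```bash
python3 - <<'E'
from h import *
s=manip.read_state();print(s['clock'],s['eef_pos'],s['eef_rot'],s['joints'])
E
```

```text
5.6 [563.40344223 225.38601267 100.8574839 ] [ 3.13356590e+00 -1.25223823e-03  1.73449824e+00] [ 3.20198657e-01  5.19389095e-01  1.46670822e+00 -1.54999547e-05
  1.14737150e+00  1.56508085e-01]
```

Divider is now ~+28 mm. Next: the long gib (513.4, 70.6), yaw 177.2°.

Emit:
jog_arm(
  plan=[-0.006,-0.02,0.015,0,0,8,-0.012,-0.04,0.015,0,0,16,-0.018,-0.06,0.015,0,0,24,-0.024,-0.08,0.015,0,0,32,-0.03,-0.1,0.015,0,0,40,-0.036,-0.12,0.015,0,0,48,-0.042,-0.14,0.015,0,0,56,-0.048,-0.154,0.015,0,0,64,-0.048,-0.154,0.015,0,0,72,-0.048,-0.154,0.015,0,0,77.8,-0.048,-0.154,0.015,0,0,77.8,-0.048,-0.154,0.015,0,0,77.8],
  claw=0.036,
)

```text
clock: 6.8
eef_pos: [513.1, 70.7, 110.1]
eef_rot: [-3.142, -0.0, 3.089]
wrist_force: [0.1, 0.9, 0.2]
finger_gap: 36.1
finger_force: 0.0
```

```bash
python3 - <<'E'
from h import *
s=manip.read_state();print(s['clock'],s['eef_pos'],s['eef_rot'])
grab('wrist','w2')
import meas;meas.run('w2')
E
```

```text
6.8 [513.07800262  70.66277228 110.12914339] [-3.14154653e+00 -3.82134908e-04  3.08916834e+00]
z60 px [324. 212.] n 5618 rect [513.9  70.6 118.7  24.1  -2.8] z [59.2 60.3 61.4]
z60 px [176. 212.] n 4144 rect [506.3 -32.5  84.1  24.7  -2.8] z [56.7 60.2 61.4]
z60 px [248. 224.] n 1915 rect [515.7  18.5  34.8  28.3  -2.7] z [58.6 64.7 65.7]
z60 px [ 56. 257.] n 1503 rect [ 535.6 -127.3   73.7   18.     6.3] z [54.7 60.4 65.5]
z60 px [ 90. 353.] n 169 rect [ 613.3 -118.4   48.8    1.4  -62.5] z [54.4 60.5 65.2]
grip px [521. 255.] n 882 rect [559.2 226.   49.3   9.8 -81.6] z [31.5 38.7 40.1]
rim px [399.  10.] n 639 rect [372.5 137.9  36.   16.2  88.6] z [12.8 15.5 17.4]
rim px [616.  80.] n 1188 rect [435.9 308.7 149.1   3.7  23.9] z [11.5 14.5 17.6]
rim px [389.  33.] n 127 rect [386.7 125.   14.5   6.2 -55. ] z [12.5 16.3 17.8]
rim px [507. 153.] n 3457 rect [493.4 215.8 136.7 125.1   9.3] z [12.1 15.5 17.1]
rim px [577. 272.] n 435 rect [590.2 292.2  65.5   6.   11.2] z [11.5 15.3 16.9]
bronze px [323. 211.] n 4626 rect [513.3  70.6 117.4  23.1  -2.7] z [59.2 60.3 61.4]
bronze px [182. 210.] n 4490 rect [507.3 -32.5  86.1  24.7  -2.8] z [40.5 59.8 61.1]
```

View pics/w2.png

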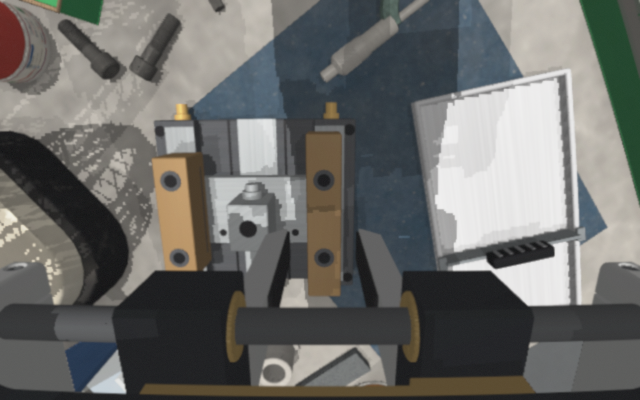

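The picture shows the fingers straddling the long gib (324,212), with the divider moved to (520,255). Descend and grip.

Emit:
jog_arm(
  plan=[0,0,-0.035,0,0,0,0,0,-0.065,0,0,0,0,0,-0.077,0,0,0,0,0,-0.077,0,0,0,0,0,-0.077,0,0,0],
  claw=0.036,
)

```text
clock: 7.35
eef_pos: [513.8, 70.7, 34.4]
eef_rot: [3.142, 0.001, 3.092]
wrist_force: [0.4, 0.1, -0.0]
finger_gap: 36.0
finger_force: 0.0
```

Emit:
jog_arm(
  plan=[0,0,0,0,0,0,0,0,0,0,0,0,0,0,0,0,0,0,0,0,0,0,0,0,0,0,0,0,0,0,0,0,0,0,0,0],
  claw=0.018,
  force=50,
)

```text
clock: 7.95
eef_pos: [513.9, 70.8, 34.7]
eef_rot: [3.141, 0.002, 3.092]
wrist_force: [-1.7, 0.7, 6.2]
finger_gap: 23.4
finger_force: 50.0
```

Emit:
jog_arm(
  plan=[0,0,0.01,0,0,0,0,0,0.025,0,0,0,0,0,0.045,0,0,0,0,0,0.065,0,0,0,0,0,0.077,0,0,0,0,0,0.077,0,0,0],
)

```text
clock: 8.55
eef_pos: [513.8, 70.6, 112.1]
eef_rot: [3.141, 0.003, 3.092]
wrist_force: [0.4, -0.5, -3.3]
finger_gap: 23.5
finger_force: 50.0
```

Emit:
jog_arm(
  plan=[-0.004,0.025,0,0,0,2,-0.009,0.065,0,0,0,5,-0.014,0.105,0,0,0,8,-0.019,0.145,0,0,0,11,-0.023,0.165,0,0,0,12,-0.023,0.1695,0,0,0,12,-0.023,0.1695,0,0,0,12,-0.023,0.1695,0,0,0,12,-0.023,0.1695,-0.03,0,0,12,-0.023,0.1695,-0.06,0,0,12,-0.023,0.1695,-0.085,0,0,12,-0.023,0.1695,-0.094,0,0,12,-0.023,0.1695,-0.099,0,0,12,-0.023,0.1695,-0.099,0,0,12,-0.023,0.1695,-0.099,0,0,12],
)

```text
clock: 10.05
eef_pos: [491.0, 240.0, 12.5]
eef_rot: [3.141, 0.002, -2.982]
wrist_force: [0.3, 0.5, -4.3]
finger_gap: 23.5
finger_force: 50.0
```

Emit:
jog_arm(
  plan=[0,0,0,0,0,0,0,0,0,0,0,0,0,0,0,0,0,0,0,0,0,0,0,0,0,0,0.03,0,0,0,0,0,0.07,0,0,0,0,0,0.099,0,0,0,0,0,0.099,0,0,0,0,0,0.099,0,0,0],
  claw=0.032,
)

```text
clock: 10.95
eef_pos: [490.2, 240.2, 110.5]
eef_rot: [3.141, 0.001, -2.981]
wrist_force: [-0.4, 0.5, -1.1]
finger_gap: 32.1
finger_force: 0.0
```

```bash
python3 - <<'E'
from h import *
s=manip.read_state();print(s['clock'],s['eef_pos'],s['eef_rot'])
p,d,c=grab('wrist','w3')
P=cloud(d,c)
from meas import blobs
z=P[:,:,2]
blobs(p,P,(d>0)&(z>30)&(z<41)&(P[:,:,1]>130)&(P[:,:,1]<300)&(P[:,:,0]<590),'z37')
E
```

```text
10.95 [490.20827832 240.16876133 110.52617772] [ 3.14140678e+00  6.60656303e-04 -2.98142631e+00]
z37 px [320. 214.] n 5338 rect [498.1 239.6 134.6  38.3   1.6] z [36.5 37.9 39.3]
```

View pics/w3.png

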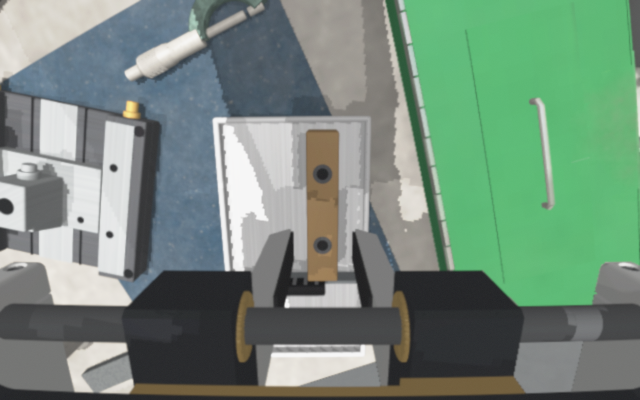

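The long gib lies lengthways in the -x bay (322,205), clear of the wall and divider. Next the short gib, gripped 18 mm toward its +x end to keep the gripper body off the fan; first go above the slide, then sideways.

Emit:
jog_arm(
  plan=[0.005,-0.035,0,0,0,-2,0.012,-0.08,0,0,0,-5,0.02,-0.125,0,0,0,-8,0.027,-0.17,0,0,0,-11,0.034,-0.21,0,0,0,-12,0.036,-0.23,-0.01,0,0,-12,0.036,-0.245,-0.02,0,0,-12,0.0365,-0.258,-0.025,0,0,-12,0.0365,-0.267,-0.025,0,0,-12,0.0365,-0.2715,-0.025,0,0,-12,0.0365,-0.2715,-0.025,0,0,-12,0.0365,-0.2715,-0.025,0,0,-12],
  claw=0.036,
)

```text
clock: 12.2
eef_pos: [526.8, -30.9, 85.8]
eef_rot: [3.142, 0.001, 3.093]
wrist_force: [-0.7, 0.5, 0.2]
finger_gap: 35.7
finger_force: 0.0
```

```bash
python3 - <<'E'
from h import *
s=manip.read_state();print(s['clock'],s['eef_pos'],s['eef_rot'],s['wrist_force'])
p,d,c=grab('wrist','w4')
P=cloud(d,c)
from meas import blobs
z=P[:,:,2]
blobs(p,P,(d>0)&(z>54)&(z<67)&(P[:,:,1]>-70)&(P[:,:,1]<100)&(P[:,:,0]<590),'z60')
E
```

```text
12.2 [526.84992519 -30.86927196  85.77130132] [3.14156857e+00 5.39341987e-04 3.09283165e+00] [-0.73451189  0.48008699  0.24283104]
z60 px [318. 197.] n 5421 rect [508.5 -33.3  87.6  24.1  -2.8] z [59.2 60.3 61.4]
z60 px [403. 209.] n 2747 rect [515.9  18.5  34.6  28.5  -2.2] z [59.  64.7 65.9]
```

View pics/w4.png

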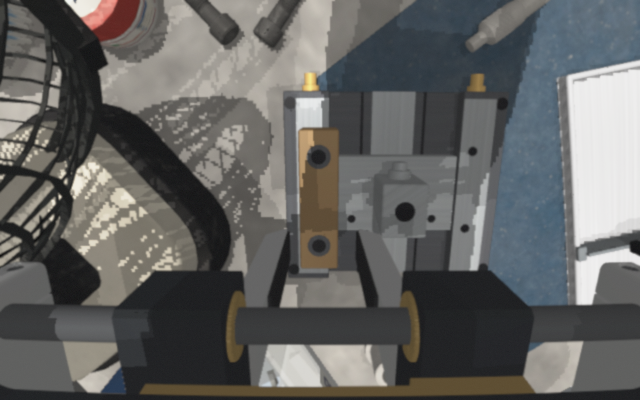

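Gib (318,197) is between the fingers; the fan cage at left (60,200) is near but not touched. Descend in two stages.

Emit:
jog_arm(
  plan=[0,0,-0.015,0,0,0,0,0,-0.03,0,0,0,0,0,-0.045,0,0,0,0,0,-0.052,0,0,0,0,0,-0.052,0,0,0],
  claw=0.036,
)

```text
clock: 12.75
eef_pos: [526.3, -31.0, 32.9]
eef_rot: [3.141, -0.001, 3.093]
wrist_force: [-0.1, 0.3, -0.3]
finger_gap: 36.3
finger_force: 0.0
```

Emit:
jog_arm(
  plan=[0,0,0,0,0,0,0,0,0,0,0,0,0,0,0,0,0,0,0,0,0,0,0,0,0,0,0,0,0,0,0,0,0,0,0,0],
  claw=0.018,
  force=55,
)

```text
clock: 13.35
eef_pos: [527.2, -31.4, 34.2]
eef_rot: [-3.142, 0.001, 3.092]
wrist_force: [-1.0, -0.1, 6.3]
finger_gap: 23.6
finger_force: 54.8
```

Emit:
jog_arm(
  plan=[0,0,0.008,0,0,0,0,0,0.02,0,0,0,0,0,0.035,0,0,0,0,0,0.052,0,0,0,0,0,0.052,0,0,0],
)

```text
clock: 13.85
eef_pos: [527.8, -31.5, 88.0]
eef_rot: [-3.141, 0.004, 3.092]
wrist_force: [0.6, 0.1, -1.8]
finger_gap: 23.7
finger_force: 54.8
```

Emit:
jog_arm(
  plan=[0,0.01,0.015,0,0,0,-0.002,0.035,0.025,0,0,2,-0.004,0.075,0.025,0,0,5,-0.007,0.12,0.025,0,0,8,-0.009,0.165,0.025,0,0,11,-0.011,0.205,0.025,0,0,12,-0.011,0.222,0.025,0,0,12,-0.011,0.227,0.025,0,0,12,-0.011,0.227,0.025,0,0,12,-0.011,0.227,0.025,0,0,12,-0.011,0.227,-0.005,0,0,12,-0.011,0.227,-0.035,0,0,12,-0.011,0.227,-0.06,0,0,12,-0.011,0.227,-0.07,0,0,12,-0.011,0.227,-0.0745,0,0,12,-0.011,0.227,-0.0745,0,0,12,-0.011,0.227,-0.0745,0,0,12],
)

```text
clock: 15.55
eef_pos: [516.5, 195.3, 12.0]
eef_rot: [3.141, 0.002, -2.982]
wrist_force: [0.9, 0.8, -2.4]
finger_gap: 23.6
finger_force: 54.8
```

Emit:
jog_arm(
  plan=[0,0,0,0,0,0,0,0,0,0,0,0,0,0,0,0,0,0,0,0,0,0,0,0,0,0,0.03,0,0,0,0,0,0.07,0,0,0,0,0,0.0995,0,0,0,0,0,0.0995,0,0,0,0,0,0.0995,0,0,0],
  claw=0.032,
)

```text
clock: 16.45
eef_pos: [515.7, 195.7, 110.5]
eef_rot: [3.141, 0.001, -2.981]
wrist_force: [-0.9, 0.2, -0.9]
finger_gap: 31.8
finger_force: 0.0
```

```bash
python3 - <<'E'
from h import *
s=manip.read_state();print(s['clock'],s['eef_pos'],s['eef_rot'])
p,d,c=grab('wrist','w5')
P=cloud(d,c)
from meas import blobs
z=P[:,:,2]
hsv=cv2.cvtColor(p,cv2.COLOR_RGB2HSV)
blobs(p,P,(d>0)&(z>32)&(z<41)&(P[:,:,1]>130)&(P[:,:,1]<300)&(P[:,:,0]<590)&(hsv[:,:,1]>70),'z37')
blobs(p,P,(d>0)&(z>54)&(z<67)&(P[:,:,1]>-20)&(P[:,:,1]<100)&(P[:,:,0]<590),'z60')
E
```

```text
16.45 [515.72583268 195.66155383 110.52507159] [ 3.14149628e+00  7.23773142e-04 -2.98140722e+00]
z37 px [387. 175.] n 3960 rect [490.6 238.8 116.5  23.9   9.6] z [36.5 37.8 38.9]
z37 px [321. 183.] n 2946 rect [497.5 191.2  86.8  22.9  10.4] z [36.7 37.8 38.9]
z60 px [ 71. 179.] n 2472 rect [516.5  18.9  37.1  29.7  -3.9] z [56.7 64.4 65.7]
```

View pics/w5.png

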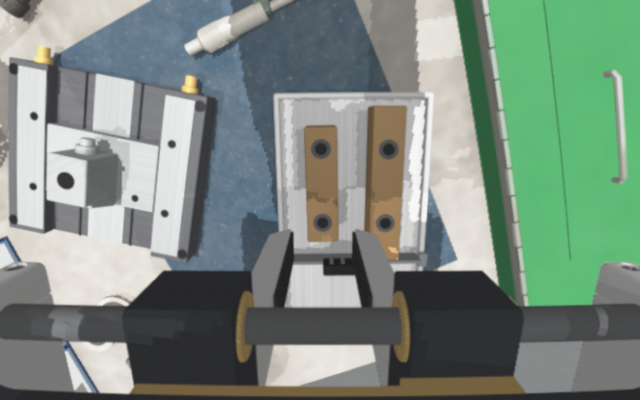

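Both gibs lie flat in the bay ((387,175) and (321,183)). Now the slide (block centre at 516, 18.5).

Emit:
jog_arm(
  plan=[0,-0.03,0,0,0,-2,0,-0.07,0,0,0,-5,0,-0.115,0,0,0,-8,0,-0.155,0,0,0,-11,0,-0.172,0,0,0,-12,0,-0.177,0,0,0,-12,0,-0.177,0,0,0,-12,0,-0.177,-0.005,0,0,-12,0,-0.177,-0.035,0,0,-12,0,-0.177,-0.065,0,0,-12,0,-0.177,-0.077,0,0,-12,0,-0.177,-0.077,0,0,-12,0,-0.177,-0.077,0,0,-12],
  claw=0.046,
)

```text
clock: 17.8
eef_pos: [516.2, 19.1, 34.2]
eef_rot: [3.142, 0.001, 3.093]
wrist_force: [0.3, 0.1, 0.2]
finger_gap: 45.8
finger_force: 0.0
```

Emit:
jog_arm(
  plan=[0,0,0,0,0,0,0,0,0,0,0,0,0,0,0,0,0,0,0,0,0,0,0,0,0,0,0,0,0,0,0,0,0,0,0,0],
  claw=0.022,
  force=50,
)

```text
clock: 18.4
eef_pos: [516.2, 18.7, 34.3]
eef_rot: [3.141, 0.001, 3.092]
wrist_force: [-1.8, 1.8, 6.3]
finger_gap: 27.3
finger_force: 50.0
```

Emit:
jog_arm(
  plan=[0,0,0.008,0,0,0,0,0,0.02,0,0,0,0,0,0.035,0,0,0,0,0,0.055,0,0,0,0,0,0.075,0,0,0,0,0,0.077,0,0,0,0,0,0.077,0,0,0],
)

```text
clock: 19.1
eef_pos: [515.6, 18.6, 110.6]
eef_rot: [-3.142, 0.001, 3.092]
wrist_force: [-0.4, 0.8, -6.0]
finger_gap: 27.7
finger_force: 50.0
```

Emit:
jog_arm(
  plan=[0.012,0.03,0,0,0,2,0.028,0.07,0,0,0,5,0.044,0.11,0,0,0,8,0.06,0.15,0,0,0,11,0.075,0.19,0,0,0,12,0.083,0.21,0,0,0,12,0.085,0.2155,0,0,0,12,0.085,0.2155,0,0,0,12,0.085,0.2155,0,0,0,12,0.085,0.2155,-0.03,0,0,12,0.085,0.2155,-0.06,0,0,12,0.085,0.2155,-0.077,0,0,12,0.085,0.2155,-0.084,0,0,12,0.085,0.2155,-0.0875,0,0,12,0.085,0.2155,-0.0875,0,0,12,0.085,0.2155,-0.0875,0,0,12],
)

```text
clock: 20.7
eef_pos: [601.3, 234.3, 24.2]
eef_rot: [3.141, 0.002, -2.982]
wrist_force: [-0.3, -0.8, -5.4]
finger_gap: 28.0
finger_force: 50.0
```

Emit:
jog_arm(
  plan=[0,0,0,0,0,0,0,0,0,0,0,0,0,0,0,0,0,0,0,0,0,0,0,0,0,0,0.03,0,0,0,0,0,0.07,0,0,0,0,0,0.1,0,0,0,0,0,0.1,0,0,0,0,0,0.1,0,0,0],
  claw=0.044,
)

```text
clock: 21.6
eef_pos: [600.8, 234.2, 123.1]
eef_rot: [3.141, 0.001, -2.981]
wrist_force: [0.2, 0.9, -0.4]
finger_gap: 44.0
finger_force: 0.0
```

```bash
python3 - <<'E'
from h import *
s=manip.read_state();print(s['clock'],s['eef_pos'],s['eef_rot'])
p,d,c=grab('wrist','w6')
P=cloud(d,c)
from meas import blobs
z=P[:,:,2]
hsv=cv2.cvtColor(p,cv2.COLOR_RGB2HSV)
blobs(p,P,(d>0)&(z>32)&(z<41)&(P[:,:,1]>130)&(P[:,:,1]<300)&(P[:,:,0]<590)&(hsv[:,:,1]>70),'z37')
blobs(p,P,(d>0)&(z>44)&(z<60)&(P[:,:,1]>180)&(P[:,:,1]<280)&(P[:,:,0]>570)&(P[:,:,0]<640),'slide')
E
```

```text
21.6 [600.75842972 234.16297203 123.13752228] [ 3.14147825e+00  8.10176599e-04 -2.98144457e+00]
z37 px [288.  61.] n 3299 rect [499.1 192.   84.2  23.4  10.4] z [36.5 37.8 39. ]
z37 px [354.  72.] n 3914 rect [499.1 240.4  99.3  23.3   9.1] z [36.6 37.8 39.1]
slide px [323. 209.] n 1714 rect [600.8 233.5  34.3  28.    9.4] z [51.9 53.7 54.9]
```

View pics/w6.png

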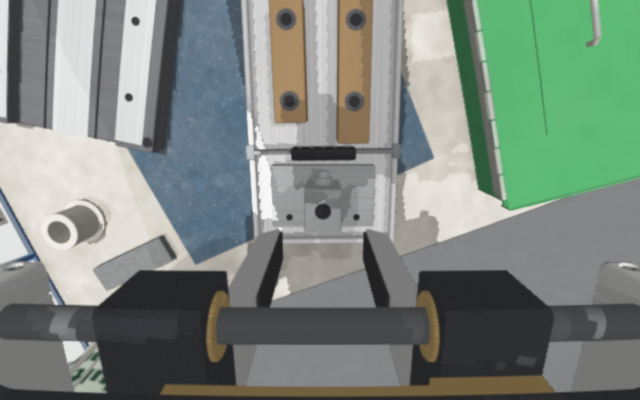

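The slide stands in the +x bay (323,209), with both gibs still flat. Regrip the short gib.

Emit:
jog_arm(
  plan=[-0.03,-0.012,0,0,0,0,-0.06,-0.028,0,0,0,0,-0.08,-0.036,0,0,0,0,-0.085,-0.0385,0,0,0,0,-0.085,-0.0385,0,0,0,0,-0.085,-0.0385,-0.035,0,0,0,-0.085,-0.0385,-0.075,0,0,0,-0.085,-0.0385,-0.105,0,0,0,-0.085,-0.0385,-0.1115,0,0,0,-0.085,-0.0385,-0.1115,0,0,0,-0.085,-0.0385,-0.1115,0,0,0],
  claw=0.034,
)

```text
clock: 22.75
eef_pos: [516.8, 196.0, 12.7]
eef_rot: [3.141, 0.002, -2.981]
wrist_force: [-0.4, 1.0, -0.6]
finger_gap: 34.0
finger_force: 0.0
```

Emit:
jog_arm(
  plan=[0,0,0,0,0,0,0,0,0,0,0,0,0,0,0,0,0,0,0,0,0,0,0,0,0,0,0,0,0,0,0,0,0,0,0,0],
  claw=0.018,
  force=55,
)

```text
clock: 23.35
eef_pos: [516.5, 195.8, 12.8]
eef_rot: [3.141, 0.002, -2.981]
wrist_force: [-0.9, -1.1, 6.7]
finger_gap: 23.4
finger_force: 54.9
```

Emit:
jog_arm(
  plan=[0,0,0.01,0,0,0,0,0,0.03,0,0,0,0,0,0.06,0,0,0,0,0,0.09,0,0,0,0,0,0.099,0,0,0,0,0,0.099,0,0,0],
)

```text
clock: 23.95
eef_pos: [516.1, 195.8, 111.5]
eef_rot: [3.141, 0.002, -2.981]
wrist_force: [-0.2, -0.3, -3.1]
finger_gap: 23.8
finger_force: 54.8
```

Emit:
jog_arm(
  plan=[0.001,-0.03,0,0,0,-2,0.003,-0.07,0,0,0,-5,0.006,-0.115,0,0,0,-8,0.008,-0.16,0,0,0,-11,0.01,-0.195,-0.005,0,0,-12,0.011,-0.212,-0.015,0,0,-12,0.011,-0.222,-0.02,0,0,-12,0.011,-0.227,-0.025,0,0,-12,0.011,-0.227,-0.025,0,0,-12,0.011,-0.227,-0.025,0,0,-12,0.011,-0.227,-0.045,0,0,-12,0.011,-0.227,-0.06,0,0,-12,0.011,-0.227,-0.07,0,0,-12,0.011,-0.227,-0.0745,0,0,-12,0.011,-0.227,-0.076,0,0,-12,0.011,-0.227,-0.076,0,0,-12,0.011,-0.227,-0.076,0,0,-12],
)

```text
clock: 25.65
eef_pos: [527.1, -31.0, 35.3]
eef_rot: [3.141, 0.001, 3.093]
wrist_force: [-3.4, 2.8, 6.5]
finger_gap: 23.5
finger_force: 54.9
```

Emit:
jog_arm(
  plan=[0,0,0,0,0,0,0,0,0,0,0,0,0,0,0,0,0,0,0,0,0,0,0,0,0,0,0.02,0,0,0,0,0,0.05,0,0,0,0,0,0.06,0,0,0,0,0,0.06,0,0,0,0,0,0.06,0,0,0],
  claw=0.034,
)

```text
clock: 26.55
eef_pos: [526.3, -31.4, 93.5]
eef_rot: [3.142, -0.001, 3.092]
wrist_force: [0.6, -0.1, -0.1]
finger_gap: 33.8
finger_force: 0.0
```

```bash
python3 - <<'E'
from h import *
s=manip.read_state();print(s['clock'],s['eef_pos'],s['eef_rot'],s['wrist_force'])
p,d,c=grab('wrist','w7')
P=cloud(d,c)
from meas import blobs
z=P[:,:,2]
blobs(p,P,(d>0)&(z>54)&(z<67)&(P[:,:,1]>-70)&(P[:,:,1]<100)&(P[:,:,0]<590),'z60')
E
```

```text
26.55 [526.30409216 -31.3594903   93.47186476] [ 3.14155394e+00 -9.43875647e-04  3.09219944e+00] [ 0.64013158 -0.09452192 -0.12091385]
z60 px [323. 194.] n 5058 rect [508.4 -31.2  88.7  23.8  -2.2] z [59.2 60.3 61.4]
```

The short gib is back (508.4, -31.2), 2 mm off its start, flat at 60.3. Now the long one.

Emit:
jog_arm(
  plan=[0,0.03,0.005,0,0,0,-0.006,0.065,0.016,0,0,2,-0.012,0.11,0.016,0,0,5,-0.02,0.155,0.016,0,0,8,-0.027,0.2,0.016,0,0,11,-0.034,0.24,0.016,0,0,12,-0.0365,0.263,0.016,0,0,12,-0.0365,0.2715,0.016,0,0,12,-0.0365,0.2715,0.016,0,0,12,-0.0365,0.2715,0.016,0,0,12,-0.0365,0.2715,-0.02,0,0,12,-0.0365,0.2715,-0.055,0,0,12,-0.0365,0.2715,-0.078,0,0,12,-0.0365,0.2715,-0.083,0,0,12,-0.0365,0.2715,-0.083,0,0,12,-0.0365,0.2715,-0.083,0,0,12],
  claw=0.034,
)

```text
clock: 28.2
eef_pos: [491.1, 239.9, 12.8]
eef_rot: [3.141, 0.002, -2.982]
wrist_force: [0.4, 0.6, -0.5]
finger_gap: 34.0
finger_force: 0.0
```

Emit:
jog_arm(
  plan=[0,0,0,0,0,0,0,0,0,0,0,0,0,0,0,0,0,0,0,0,0,0,0,0,0,0,0,0,0,0,0,0,0,0,0,0],
  claw=0.018,
  force=55,
)

```text
clock: 28.8
eef_pos: [490.8, 240.3, 12.6]
eef_rot: [3.141, 0.002, -2.981]
wrist_force: [-1.7, -1.7, 6.6]
finger_gap: 23.7
finger_force: 55.0
```

Emit:
jog_arm(
  plan=[0,0,0.01,0,0,0,0,0,0.03,0,0,0,0,0,0.06,0,0,0,0,0,0.09,0,0,0,0,0,0.099,0,0,0,0,0,0.099,0,0,0],
)

```text
clock: 29.4
eef_pos: [490.5, 240.3, 111.4]
eef_rot: [3.141, 0.002, -2.981]
wrist_force: [0.4, 0.2, -4.2]
finger_gap: 23.6
finger_force: 55.0
```

Emit:
jog_arm(
  plan=[0.003,-0.025,0,0,0,-2,0.008,-0.06,0,0,0,-5,0.014,-0.1,0,0,0,-8,0.019,-0.14,0,0,0,-11,0.022,-0.16,0,0,0,-12,0.023,-0.1695,0,0,0,-12,0.023,-0.1695,0,0,0,-12,0.023,-0.1695,0,0,0,-12,0.023,-0.1695,-0.03,0,0,-12,0.023,-0.1695,-0.055,0,0,-12,0.023,-0.1695,-0.069,0,0,-12,0.023,-0.1695,-0.0745,0,0,-12,0.023,-0.1695,-0.076,0,0,-12,0.023,-0.1695,-0.076,0,0,-12,0.023,-0.1695,-0.076,0,0,-12],
)

```text
clock: 30.9
eef_pos: [513.6, 71.0, 35.1]
eef_rot: [3.141, 0.001, 3.093]
wrist_force: [-0.2, 0.7, -2.7]
finger_gap: 23.7
finger_force: 55.0
```

Emit:
jog_arm(
  plan=[0,0,0,0,0,0,0,0,0,0,0,0,0,0,0,0,0,0,0,0,0,0,0,0,0,0,0.02,0,0,0,0,0,0.06,0,0,0,0,0,0.1,0,0,0,0.06,0.03,0.15,0,0,0,0.06,0.03,0.15,0,0,0,0.06,0.03,0.15,0,0,0,0.06,0.03,0.15,0,0,0],
  claw=0.036,
)

```text
clock: 32.0
eef_pos: [572.8, 100.6, 183.7]
eef_rot: [-3.141, -0.001, 3.093]
wrist_force: [-0.1, -0.2, -0.8]
finger_gap: 36.0
finger_force: 0.0
```

```bash
python3 - <<'E'
from h import *
s=manip.read_state();print(s['clock'],s['eef_pos'],s['eef_rot'],s['wrist_force'])
p,d,c=grab('wrist','w8')
import meas
P=cloud(d,c);z=P[:,:,2]
meas.run('w8')
meas.blobs(p,P,(d>0)&(z>44)&(z<60)&(P[:,:,1]>180)&(P[:,:,1]<280)&(P[:,:,0]>570)&(P[:,:,0]<640),'slide')
E
```

```text
32.0 [572.82138458 100.61673855 183.69621972] [-3.14136863e+00 -8.87744816e-04  3.09259553e+00] [-0.10919893 -0.15535372 -0.79005128]
z60 px [587.  50.] n 5025 rect [479.8 322.6 123.8  54.7   0. ] z [55.5 57.1 58.6]
z60 px [285. 125.] n 3950 rect [513.5  70.2 118.6  24.4  -2.7] z [58.9 60.3 61.6]
z60 px [170. 127.] n 2989 rect [508.1 -30.6  87.8  25.3  -2.8] z [57.3 60.2 61.5]
z60 px [ 70. 170.] n 1002 rect [ 5.406e+02 -1.289e+02  7.910e+01  2.180e+01  1.000e-01] z [54.7 60.5 65.4]
z60 px [467. 214.] n 95 rect [599.3 234.   13.3  12.7 -29. ] z [54.  54.5 55.4]
grip px [454. 170.] n 557 rect [560.1 226.4  47.6   9.9 -80.2] z [33.1 39.  40.4]
rim px [546.  65.] n 648 rect [466.9 322.5 134.4   3.2  23.6] z [11.5 14.6 17.6]
rim px [437.  72.] n 2040 rect [492.  215.9 134.  123.5   9.3] z [13.6 15.7 17.1]
rim px [457. 219.] n 1140 rect [603.5 235.  124.   76.5 -80.2] z [12.4 15.6 17. ]
rim px [446. 200.] n 2714 rect [599.  233.3  88.1  54.8 -80.7] z [13.8 15.3 16.6]
bronze px [286. 126.] n 3078 rect [513.1  70.4 116.9  23.9  -2.8] z [58.7 60.3 61.5]
bronze px [174. 127.] n 3121 rect [507.5 -30.2  86.7  25.1  -2.2] z [40.2 59.8 61.3]
bronze px [193. 117.] n 43 rect [498.4 -18.5  25.8   1.7  -1.6] z [28.9 31.4 33.2]
slide px [464. 214.] n 1217 rect [602.  233.4  37.   28.8   9.5] z [47.  53.7 54.9]
```

View pics/w8.png

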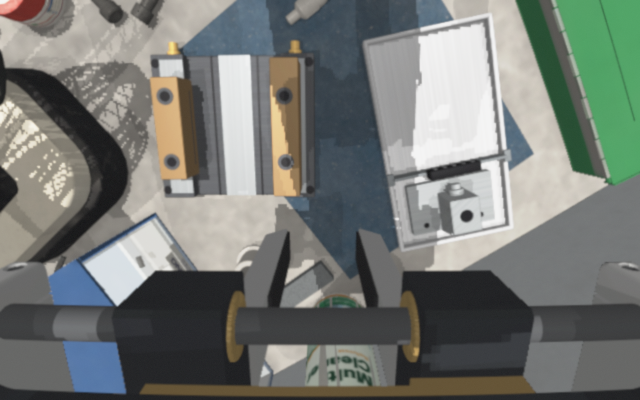

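The picture shows both gibs back on the plate ((285,125) and (170,127)), within 3 mm of their starts and flat. The slide stands in the tray (463,212), the divider is at about +26 mm, and the gripper is clear.

```bash
python3 -c "
from cell import manip
print(manip.sign_off())"
```

```text
the job is handed in; nothing more can be done
None
```

I handed the job in at about 32 s: both gibs are back on the plate within 3 mm of where they started, the slide stands on its foot in the tray's +x bay, and the divider is at about +26 mm; the sign-off returned no verdict.

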